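# Index the compass-calibration turntable to the next heading

### The arm

A 6-joint arm with a two-finger parallel gripper is mounted at the origin on a cart in front of the work surface, level with it; the furniture and walls round the work are solid. World frame = base frame: x ahead of the robot, y to its left, z up, the work surface at z = 0. Lengths are in m, angles in rad, forces in N, time in s.
With the tool pointing down it reaches from about 0.375 to 0.975 m from the base axis. Payload 3.8 kg.
Tool frame: the origin (TCP) lies midway between the tips of the shut fingers; the grasp point (between the pads) lies 19 mm behind it; z points along the fingers, y is the line along which they close (so a half turn about z gives the same grasp; the last joint's range is limited). The gripper opens to 88 mm and grips with 3 to 60 N. Pads are 18 mm wide; open, the fingers measure 123 mm over their backs; the gripper's body (75 mm by 187 mm) begins 45 mm behind the grasp point.
Start: joints at [-1.377, 0.264, 1.604, -0, 1.274, -0.037], TCP at [0.154, -0.657, 0.202] pointing down, gripper open.
Joint ranges: [-2.63, 2.63], [-0.94, 2.18], [0.31, 2.57], [-1.31, 4.45], [0, 2.66], [-2.55, 2.55]. Speed limits (rad/s): [2.57, 2.57, 3.14, 3.14, 3.14, 3.14].

### API

Orientations are given as a unit quaternion [x, y, z, w].
In Python, from cell import r gives the robot as it stands.
- The arm moves only by the tool arm_command, never from a script. Its argument "increments" is a list that holds one entry, the list of rows, each a list of 5 numbers: the opening, from 0 (shut) to 1 (fully open), then the shift along the tool's x, y, z in units of 50 mm (1.0 is 50 mm), then the turn about the tool's z in degrees. A call has exactly 5 rows; each row is the pose to reach, as a shift and turn from the pose commanded when the call began, along the tool's axes at that moment; what a row does not reach only later rows make up. A row lasts 1/8 s, in which the tool goes at most 62.5 mm and 10.7 degrees, less where a joint would pass 70% of its speed; a pose out of reach is approached as far as the arm can. A call with a gripper value outside its range is refused whole. The fingers move at their own pace and stop on an object; "force" is the grip in N (left out, the last holds). Time passes only in rows, so rows that repeat a pose let the fingers close, or fill a call up. It gives the time, the measured TCP pose, the force, the opening and the grip force at its end, in the units of the state.
- r.state(): the state, without advancing time (a new reading comes with each control period).
- r.grab_frame(name): name is "side" or "top" or "wrist"; returns a dict with "img" (384x512x3 uint8, red, green, blue), "intrinsics" (3x3 intrinsics, pixels), "world_to_cam" (4x4, takes a point from world to camera coordinates); the wrist camera has in their place "T_tool_cam" (4x4, takes a point from camera to tool coordinates, whose origin is the TCP and whose axes are the flange's). Camera axes: x right, y up, looking along -z (the intrinsics and any distortion apply to the point x, -y, -z); pixel columns grow to the right and rows downward; lengths in m; the calibration is good to about 2 mm. A picture is of the moment at which its call begins: read the wrist's pose just before it. There is no depth.
- r.hand_in(): hands the job in; it is judged then, once.
Trained networks look in a picture, given as the dict that the camera call returned (one of the last four; its "shot" number tells which), for a name from the list of things; names that differ only in an ending like _2 or _b are one class to them, and where a whole thing is asked for, a point or a joint stands for the part that bears it (a point fixed in the world has none). Each returns a list of dicts, best first, with "confidence" (0 to 1); they miss things now and then, are a little off and sometimes report something else, mostly with a low value. They report only what shows in the picture. A call takes as long as a camera call.
- r.find_in(picture, target): "at" ([column, row] in pixels, amid what is visible of it).
- r.masks_of(picture, target): "mask" (384x512 bool, what is visible of it) and "at" ([column, row] in pixels, amid what is visible of it).
The state is a dict: "time_s": time; "joint_pos": joint angles; "joint_velocities": joint speeds; "tau": joint torques, N m; "position": TCP position; "eef_rot": TCP orientation; "contact_force": force on the tool from outside, world axes, zero at the start; "moment": the same for the moment, N m; "grip_width": finger opening in m; "grasp_force": force on a finger pad.
Only numpy, scipy, OpenCV 4.12 (cv2) and the standard library are available. Lean on these libraries where they do the work, as an engineer would, in place of code of your own. Each camera call takes 0.05 s, during which the arm holds its last target. There are 200 camera calls.

### The job

The drone on the indexing turntable has been calibrated on this heading: take it on to the next one. With a fingertip press the red plunger button on the table's rim all the way in, turn the table by it exactly one notch counter-clockwise (seen from above), and let the plunger spring fully back up so that the table is locked in the next notch. Pick nothing up: keep off the drone in its cradle and leave the things round the turntable where they are.

Things in the scene. Friction and masses are not known exactly. Their poses are not given: they have to be found in the camera images.
- index_base: the fixed light-grey base of the indexing turntable, standing firmly on the bench: a foot 208 mm across and, 26 to 34 mm above the bench, a flat index ring 242 mm across with eight notches (15 mm wide, every 45 degrees) in its rim. Origin: centre of its underside, on the vertical axis about which the table turns; z up.
- table (a joint): angle of the rotating table, rad, growing counter-clockwise seen from above; 0 in the notch where it starts, 0.785 in the next one counter-clockwise. The table is a dark metal disc 200 mm across, its top 47 mm above the bench, with a cradle for the drone and an ear that carries the plunger over the ring's rim. It turns against a light friction: about 2 N at the plunger.
- plunger (a joint): how far the plunger is pressed down, m: 0 = up, its key in a notch, table locked; 0.011 = fully in; free to turn beyond 0.0085. 5.5 N starts it, 10 N holds it fully in. Let go between notches it stays at about 0.0085, its key sliding under the ring, and springs up at a notch; the tapered key finds a notch from about 2.5 mm (0.02 rad) to either side.
- button (a point): centre of the dish floor of the plunger's red button, where a fingertip presses; 126 mm from the table's axis, 74 mm above the bench when up; moves with table and plunger. Button 49 mm across; dish 40 mm across, 4 mm deep: closed fingertips fit in and can turn the table while pressing. Under it a black skirt 35 mm across on a brass bush. Drone and cradle keep 30 mm clear of it.
- drone: dark grey folded drone body, 122 x 181 x 51 mm, lying loose in the four orange corner nests of the cradle plate on the table, its underside 51 mm and its highest point 102 mm above the bench. Origin: centre of its underside; its long side is its y axis, nose at -y. It travels with the table.
- cradle (a point): point on the cradle plate where the drone's origin belongs; turns with the table.
- phone: phone in a red case lying on the bench right of the turntable, 74 x 152 x 10 mm, origin at the centre of its underside; a bystander.
- battery: dark drone battery lying on the bench right of the turntable, 42 x 102 x 37 mm, origin at the centre of its underside; a bystander.
- cutters: side cutters with red handles lying on the bench behind and left of the turntable, 140 x 49 x 15 mm, long axis x, origin below the middle; a bystander.

How it is judged:
On the way, in this order (a step that is already met when the one before it is completed fails the run):
1. the plunger is pressed in far enough to free the table while the table is still in its first notch (value of joint plunger above 0.0088 m and value of joint table below 0.1 rad), for 0.05 s.
2. the table is turned counter-clockwise out of its first notch and half-way to the next (value of joint table above 0.4 rad), for 0.05 s.
At the end, for the whole second after the job is handed in: The table stands still one notch (0.785 +- 0.03 rad) counter-clockwise of where it began, the plunger is back up (less than 2 mm from its top position) and so locks it, the drone lies in its cradle within 8 mm of its place, and the phone, battery and side cutters are within 20 mm of where they were (value of joint table between 0.755 and 0.815 rad and value of joint plunger below 0.002 m and velocity of joint table between -0.03 and 0.03 rad/s and distance between drone and cradle below 0.008 m and distance of each of phone, battery, cutters from where it was at the start of the episode below 0.02 m); the robot touches nothing.
It fails at once if the table is turned clockwise, or more than 0.2 rad past the next notch (value of joint table below -0.2 rad or value of joint table above 0.985 rad).
It fails at once if the robot pushes on the drone (more than 2 N) (contact force between any of the fingers, the arm and drone above 2 N).
It fails at once if the drone is lifted or shoved out of its cradle (more than 12 mm) (distance between drone and cradle above 0.012 m).
It fails at once if a bystander (phone, battery, side cutters) is lifted or moved more than 20 mm (distance of any of phone, battery, cutters from where it was at the start of the episode above 0.02 m).
It also fails if it takes over 40 s, if anything falls off the work surface, if the arm or the gripper's body presses on something with over 40 N, if the wrist force passes 120 N, or if a joint passes its speed limit or range.

## Working session

There is one attempt and no reset: what is moved stays moved. The work goes in short steps, Python scripts to look and compute and a tool call to move; the robot and the scene stay as the last step left them, time stands still between calls to the robot, and variables do not carry over. Pictures are saved under pics/ and viewed, at most 10 in all, crops included, and the job is handed in when it is done.

Besides the shell and the picture viewer there is one more tool, called after ">>>" as a command line: name --argument value ..., lists and objects as JSON in quotes. arm_command: Moves the arm, as the interface text tells. Its arguments: {"type":"object","properties":{"increments":{"type":"array"},"force":{"type":"number"}},"required":["increments"]}

```bash
mkdir -p pics; cat > h.py <<'E'
from cell import r
import numpy as np, cv2
def ray(f,px):
    K=np.array(f["intrinsics"]);M=np.linalg.inv(np.array(f["world_to_cam"]))
    a=np.linalg.inv(K)@[px[0],px[1],1]; d=M[:3,:3]@[a[0],-a[1],-a[2]]
    return M[:3,3],d
def atz(f,px,z):
    o,d=ray(f,px); return o+d*(z-o[2])/d[2]
def proj(f,p):
    c=np.array(f["world_to_cam"])@[*p,1]; u=np.array(f["intrinsics"])@[c[0],-c[1],-c[2]]; return u[:2]/u[2]
E
python3 - <<'E'
from h import *
s=r.state();print(s["position"],s["eef_rot"],s["time_s"],s["grip_width"])
ims=[]
for n in("top","side"):
    f=r.grab_frame(n);print(n,[k for k in f if k!="img"], np.linalg.inv(f["world_to_cam"])[:3,3])
    for t,z in(("button",.076),("index_base",.03),("table",.047),("drone",.08),("phone",.01),("battery",.037),("cutters",.01)):
        for d in r.find_in(f,t)[:2]: print(t,np.round(d["at"],1),round(d["confidence"],2),atz(f,d["at"],z).round(3))
    ims.append(f["img"])
cv2.imwrite("pics/a.png",cv2.resize(np.vstack(ims)[:,:,::-1],(450,675))[:0] if 0 else ims[0][:,:,::-1]);cv2.imwrite("pics/b.png",ims[1][:,:,::-1])
E
```

```text
[ 0.15425893 -0.65633889  0.20081115] [ 9.93346816e-01  1.15156026e-01 -8.36009564e-05 -1.08882783e-03] 0.0 0.08836053321759309
top ['intrinsics', 'world_to_cam', 'shot'] [ 0.48811961 -0.20989551  1.05768267]
button [354.8 224. ] 0.75 [ 0.445 -0.478  0.076]
button [278.1 181. ] 0.61 [ 0.57  -0.27   0.076]
index_base [264.5 203. ] 0.79 [ 0.512 -0.232  0.03 ]
table [265.9 201.4] 0.77 [ 0.516 -0.236  0.047]
drone [256.9 222.6] 0.66 [ 0.457 -0.208  0.08 ]
drone [351.3 169.6] 0.31 [ 0.596 -0.474  0.08 ]
phone [355.4 225.4] 0.85 [ 0.438 -0.498  0.01 ]
battery [352.5 167.7] 0.62 [ 0.606 -0.489  0.037]
cutters [171.6 158.2] 0.69 [0.652 0.038 0.01 ]
side ['intrinsics', 'world_to_cam', 'shot'] [0.40554883 0.65615974 0.68526827]
button [238.1 181.5] 0.45 [ 0.569 -0.25   0.076]
index_base [268.8 211.4] 0.96 [ 0.473 -0.182  0.03 ]
table [265.5 209.5] 0.64 [ 0.481 -0.167  0.047]
drone [277.9 196.6] 0.69 [ 0.45  -0.185  0.08 ]
battery [237.9 154.4] 0.84 [ 0.607 -0.473  0.037]
cutters [191.  272.6] 0.63 [0.634 0.048 0.01 ]
```

View pics/a.png

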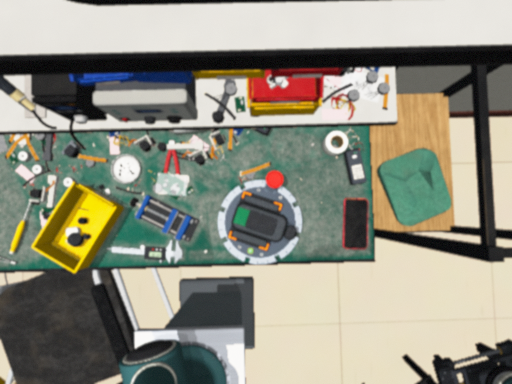

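View pics/b.png

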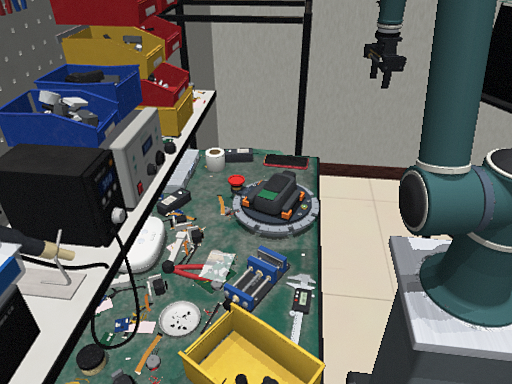

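The top view shows the ring round (260,222) and the red button at (276,179). The phone and battery are on the right, the cutters at (172,160). The side view agrees, with the button at (237,182). Next I'll measure the axis and the button accurately.

```bash
python3 - <<'E'
from h import *
from scipy.optimize import least_squares
F={n:r.grab_frame(n) for n in("top","side")}
B={};M={}
for n,f in F.items():
    h=cv2.cvtColor(f["img"],cv2.COLOR_RGB2HSV)
    m=(((h[...,0]<6)|(h[...,0]>174))&(h[...,1]>150)&(h[...,2]>100)).astype(np.uint8)
    k,l,st,c=cv2.connectedComponentsWithStats(m)
    ref={"top":(276,179),"side":(237,182)}[n]
    i=min((j for j in range(1,k) if st[j,4]>20),key=lambda j:np.hypot(*(c[j]-ref)))
    print(n,"button",c[i],st[i],atz(f,c[i],.075))
    B[n]=c[i]
    mk=r.masks_of(f,"index_base")[0]["mask"].astype(np.uint8)
    tb=r.masks_of(f,"table")
    if tb: mk|=tb[0]["mask"].astype(np.uint8)
    cs,_=cv2.findContours(mk,cv2.RETR_EXTERNAL,cv2.CHAIN_APPROX_NONE)
    M[n]=max(cs,key=cv2.contourArea)[:,0].astype(float)
    P=np.array([atz(f,p,.034)[:2] for p in M[n]])
    s=least_squares(lambda q:np.hypot(*(P-q[:2]).T)-q[2],[.48,-.2,.121],loss="soft_l1",f_scale=.002)
    s2=least_squares(lambda q:np.hypot(*(P-q[:2]).T)-.121,[.48,-.2],loss="soft_l1",f_scale=.002)
    print("ring",s.x.round(4),s2.x.round(4))
# triangulate button
A=[];b=[]
for n,f in F.items():
    o,d=ray(f,B[n]);d/=np.linalg.norm(d);Q=np.eye(3)-np.outer(d,d);A.append(Q);b.append(Q@o)
print("tri",np.linalg.lstsq(np.vstack(A),np.hstack(b),rcond=None)[0])
f=F["top"];cv2.imwrite("pics/c.png",cv2.resize(f["img"][110:280,150:390,::-1],None,fx=3.2,fy=3.2,interpolation=cv2.INTER_CUBIC))
E
```

```text
top button [274.37142857 178.85714286] [266 170  18  18 245] [ 0.57662576 -0.26015468  0.075     ]
ring [ 0.4641 -0.2183  0.1146] [ 0.4614 -0.2173]
side button [235.88435374 179.75510204] [228 175  17  11 147] [ 0.57702954 -0.26015429  0.075     ]
ring [ 0.4598 -0.21    0.1206] [ 0.46   -0.2101]
tri [ 0.57682276 -0.26012865  0.07501793]
```

View pics/c.png

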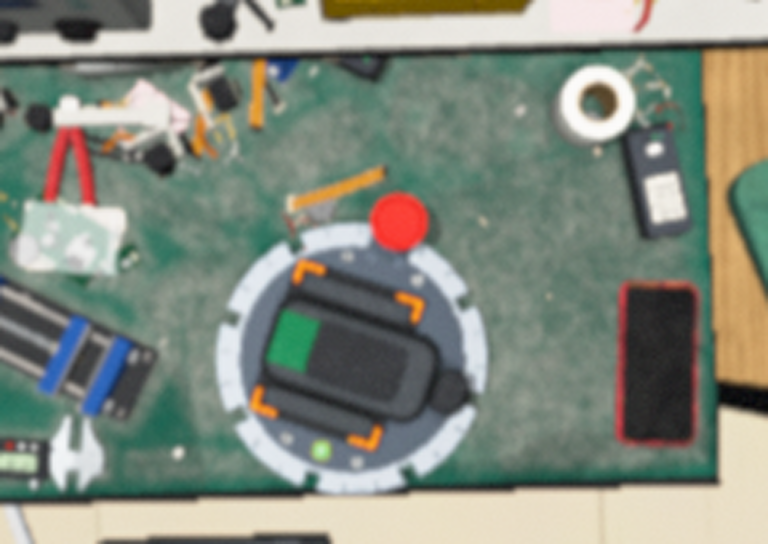

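>>> arm_command --increments '[[[0,1.0,-0.58,0,7],[0,2.0,-1.16,0,14],[0,3.0,-1.74,0,21],[0,4.0,-2.3,0,28],[0,5.0,-2.88,0,35]]]' --force 20

```text
time_s: 1.72
position: [0.3661, -0.4585, 0.2024]
eef_rot: [0.982, -0.191, 0.0, 0.0]
contact_force: [-0.3, -0.3, 0.4]
grip_width: 0.04
grasp_force: 0.0
```

```bash
cat > g.py <<'E'
from h import *
from scipy.optimize import least_squares
from scipy.spatial.transform import Rotation as R
def go(target,yaw=None):
    s=r.state();Rm=R.from_quat(s["eef_rot"]).as_matrix();p=np.array(s["position"])
    print("t",s["time_s"],"p",p.round(4),"yaw",np.degrees(np.arctan2(Rm[1,0],Rm[0,0])).round(2),"z",Rm[:,2].round(4),"F",np.round(s["contact_force"],1),"grip",s["grip_width"])
    print("units",(Rm.T@(np.array(target)-p)/.05).round(3))
E
python3 - <<'E'
from g import *
for n in("top","side"):
    f=r.grab_frame(n);h=cv2.cvtColor(f["img"],cv2.COLOR_RGB2HSV)
    c0=proj(f,[.461,-.214,.034])
    # outer edge of light ring: last bright low-sat pixel along radii in world plane z=.034
    P=[]
    for a in np.radians(np.arange(0,360,3)):
        rs=np.arange(.104,.135,.0005);px=np.array([proj(f,[.461+q*np.cos(a),-.214+q*np.sin(a),.034]) for q in rs],np.float32)
        v=cv2.remap(f["img"],px[:,0].reshape(1,-1),px[:,1].reshape(1,-1),cv2.INTER_LINEAR)[0][:,0].astype(float)
        g=np.diff(cv2.GaussianBlur(v.reshape(1,-1),(0,0),3)[0]);i=g.argmin()
        if g[i]<-1.5 and 3<i<len(g)-3:P.append([.461+rs[i]*np.cos(a),-.214+rs[i]*np.sin(a)])
    P=np.array(P)
    for fr in(0,1):
        s=least_squares(lambda q:np.hypot(*(P-q[:2]).T)-(q[2] if fr else .121),[.461,-.214,.121],loss="soft_l1",f_scale=.001)
        print(n,len(P),s.x.round(4),np.median(abs(s.fun)).round(4))
go([.577,-.260,.2])
E
```

```text
top 113 [ 0.4588 -0.2156  0.121 ] 0.0005
top 113 [ 0.4588 -0.2156  0.1209] 0.0006
side 104 [ 0.4588 -0.2179  0.121 ] 0.0008
side 104 [ 0.4588 -0.2181  0.1213] 0.0008
t 1.825 p [ 0.3684 -0.456   0.2024] yaw -21.57 z [ 0.0017  0.0013 -1.    ] F [ 0.4 -0.4 -0.4] grip 0.03251594587997002
units [ 2.438 -5.179  0.059]
```

>>> arm_command --increments '[[[0,0.6,-1.1,0,0],[0,1.1,-2.2,0,0],[0,1.6,-3.3,0,0],[0,2.1,-4.4,0,0],[0,2.45,-5.25,0.6,1]]]'

```text
time_s: 2.45
position: [0.5797, -0.2618, 0.1753]
eef_rot: [0.98, -0.197, 0.004, 0.001]
contact_force: [-0.3, -0.4, 0.7]
grip_width: 0.0005
grasp_force: 0.0
```

>>> arm_command --increments '[[[0,0,0,0.4,0],[0,0,0,0.8,0],[0,0,0,0.8,0],[0,0,0,0.8,0],[0,0,0,0.8,0]]]'

```text
time_s: 3.08
position: [0.5763, -0.2627, 0.1336]
eef_rot: [0.98, -0.198, 0.001, 0.0]
contact_force: [-0.5, 0.3, -0.1]
grip_width: 0.0006
grasp_force: 0.0
```

```bash
python3 - <<'E'
from g import *
go([.577,-.260,.08])
f=r.grab_frame("side");u=proj(f,[.577,-.26,.08]).astype(int)
a=cv2.resize(f["img"][u[1]-60:u[1]+60,u[0]-80:u[0]+80,::-1],None,fx=4,fy=4,interpolation=cv2.INTER_CUBIC);cv2.imwrite("pics/d.png",a)
w=r.grab_frame("wrist");cv2.imwrite("pics/e.png",w["img"][:,:,::-1])
E
```

```text
t 3.075 p [ 0.5763 -0.2627  0.1336] yaw -22.85 z [ 0.0021 -0.0011 -1.    ] F [-0.5  0.3 -0.1] grip 0.0005614530860199289
units [-0.011 -0.054  1.071]
```

View pics/d.png

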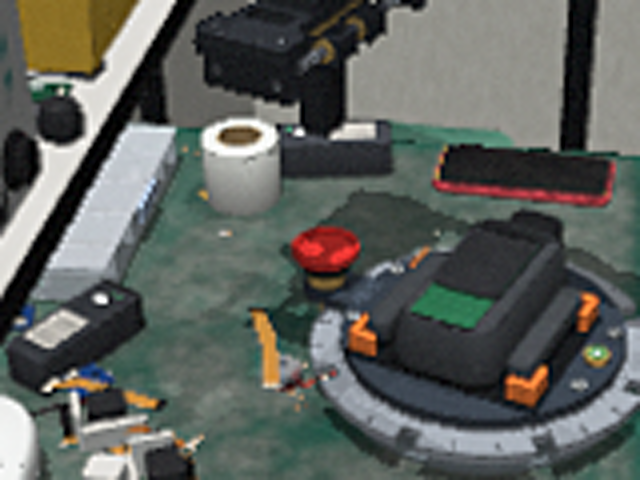

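View pics/e.png

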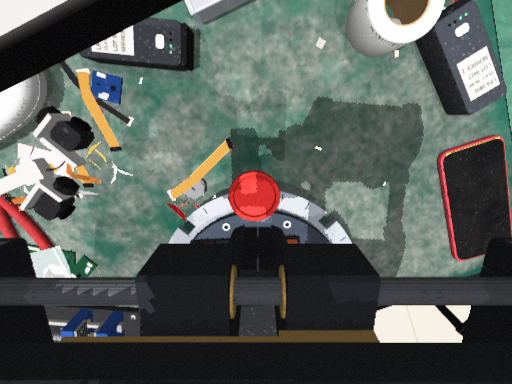

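The side crop shows the shut fingertips at (322,130), right above the red button at (326,248). The wrist view shows the button at (254,196), centred in the tool's width. I'll use the wrist camera to refine the offset.

```bash
python3 - <<'E'
from g import *
s=r.state();w=r.grab_frame("wrist");print([k for k in w],w["intrinsics"])
h=cv2.cvtColor(w["img"],cv2.COLOR_RGB2HSV)
m=(((h[...,0]<6)|(h[...,0]>174))&(h[...,1]>150)&(h[...,2]>100)).astype(np.uint8)
k,l,st,c=cv2.connectedComponentsWithStats(m);i=min((j for j in range(1,k) if st[j,4]>200),key=lambda j:np.hypot(*(c[j]-(254,196))))
print(c[i],st[i])
x,y,wd,hh,_=st[i]
T=np.array(w["T_tool_cam"]);a=np.linalg.inv(np.array(w["intrinsics"]))@[x+wd/2-.5,y+hh/2-.5,1]
d=T[:3,:3]@[a[0],-a[1],-a[2]];o=T[:3,3]
Rm=R.from_quat(s["eef_rot"]).as_matrix();d=Rm@d;o=Rm@o+s["position"]
print("button",o+d*(.077-o[2])/d[2], "cam",o)
E
```

```text
['img', 'intrinsics', 'T_tool_cam', 'shot'] [[266.23277098   0.         257.34993338]
 [  0.         266.23277098 193.02802475]
 [  0.           0.           1.        ]]
[254.10581745 195.36960883] [ 229  171   51   50 1994]
button [ 0.57822924 -0.25879303  0.077     ] cam [ 0.64387994 -0.28985409  0.31603663]
```

>>> arm_command --increments '[[[0,0,-0.07,0.3,0],[0,0,-0.07,0.6,0],[0,0,-0.07,0.9,0],[0,0,-0.07,1.1,0],[0,0,-0.07,1.1,0]]]'

```text
time_s: 3.85
position: [0.5763, -0.2577, 0.0753]
eef_rot: [0.98, -0.197, -0.001, -0.0]
contact_force: [0.1, 0.3, -0.2]
grip_width: 0.0007
grasp_force: 0.0
```

>>> arm_command --increments '[[[0,0,0,0.1,0],[0,0,0,0.2,0],[0,0,0,0.25,0],[0,0,0,0.3,0],[0,0,0,0.3,0]]]'

```text
time_s: 4.47
position: [0.5772, -0.2581, 0.0619]
eef_rot: [0.98, -0.197, -0.0, -0.0]
contact_force: [0.6, 0.5, -0.5]
grip_width: 0.0005
grasp_force: 0.0
```

```bash
python3 - <<'E'
from g import *
go([.5773,-.2595,.063])
E
```

```text
t 4.475 p [ 0.5772 -0.2581  0.0619] yaw -22.78 z [-2.e-04  2.e-04 -1.e+00] F [ 0.6  0.5 -0.5] grip 0.00045581542626474246
units [ 0.012  0.025 -0.022]
```

```bash
python3 - <<'E'
from g import *
s=r.state();print(s["contact_force"],s["moment"],s["position"])
f=r.grab_frame("side");u=proj(f,[.577,-.26,.08]).astype(int)
a=cv2.resize(f["img"][u[1]-35:u[1]+35,u[0]-45:u[0]+45,::-1],None,fx=6,fy=6,interpolation=cv2.INTER_CUBIC)
w=r.grab_frame("wrist")["img"][90:300,130:380,::-1];w=cv2.resize(w,(240,200))
a[:200,-240:]=w
cv2.imwrite("pics/f.png",a)
E
```

```text
[ 0.62986582  0.51608096 -0.52501463] [0.04667798 0.02113088 0.0095632 ] [ 0.5772113  -0.25812102  0.06192404]
```

View pics/f.png

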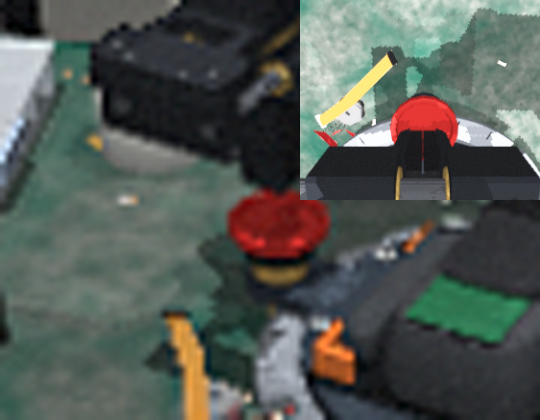

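```bash
python3 - <<'E'
from g import *
f=r.grab_frame("side")
h=cv2.cvtColor(f["img"],cv2.COLOR_RGB2HSV)
m=(((h[...,0]<6)|(h[...,0]>174))&(h[...,1]>150)&(h[...,2]>100)).astype(np.uint8)
k,l,st,c=cv2.connectedComponentsWithStats(m);i=min((j for j in range(1,k) if st[j,4]>20),key=lambda j:np.hypot(*(c[j]-(236,180))))
print(c[i],st[i]," before [228 175 17 11 147]")
for z in(.079,.068):print(z,proj(f,[.577,-.26,z]))
E
```

```text
[235.9352518  179.85611511] [228 175  17  11 139]  before [228 175 17 11 147]
0.079 [235.84489951 178.62436857]
0.068 [235.95650345 181.80450622]
```

>>> arm_command --increments '[[[0,0,0,0.03,0],[0,0,0,0.06,0],[0,0,0,0.06,0],[0,0,0,0.06,0],[0,0,0,0.06,0]]]'

```text
time_s: 5.25
position: [0.5774, -0.2582, 0.0591]
eef_rot: [0.98, -0.197, 0.0, -0.0]
contact_force: [-0.5, 0.2, -0.5]
grip_width: 0.0002
grasp_force: 0.0
```

```bash
python3 - <<'E'
from g import *
s=r.state();p=s["position"];print(p,s["contact_force"])
w=r.grab_frame("wrist");T=np.linalg.inv(np.array(w["T_tool_cam"]));K=np.array(w["intrinsics"])
def pt(q):
    c=T@[*q,1];u=K@[c[0],-c[1],-c[2]];return u[:2]/u[2]
u=pt([0,0,0]);print("tcp in wrist",u,pt([0,0,-.019]))
a=w["img"][130:290,170:350,::-1].copy();a=cv2.resize(a,None,fx=3,fy=3,interpolation=cv2.INTER_CUBIC)
mk=lambda im,q,c:cv2.drawMarker(im,(int(q[0]),int(q[1])),c,cv2.MARKER_CROSS,10,1)
mk(a,(u-[170,130])*3,(0,255,0))
f=r.grab_frame("side");v=proj(f,p);c=v.astype(int)
b=cv2.resize(f["img"][c[1]-30:c[1]+18,c[0]-24:c[0]+24,::-1],(400,400),interpolation=cv2.INTER_CUBIC);k=400/48
mk(b,(v-[c[0]-24,c[1]-30])*k,(0,255,0));mk(b,(proj(f,[p[0],p[1],.085])-[c[0]-24,c[1]-30])*k,(255,255,0))
o=np.zeros((480,800,3),np.uint8);o[:480,:400]=a[:,70:470];o[:400,400:]=b
cv2.imwrite("pics/g.png",o)
E
```

```text
[ 0.57735897 -0.25818238  0.05914658] [-0.5266756   0.24480805 -0.47322488]
tcp in wrist [258.32025029 218.23374684] [258.41675558 228.89279406]
```

View pics/g.png

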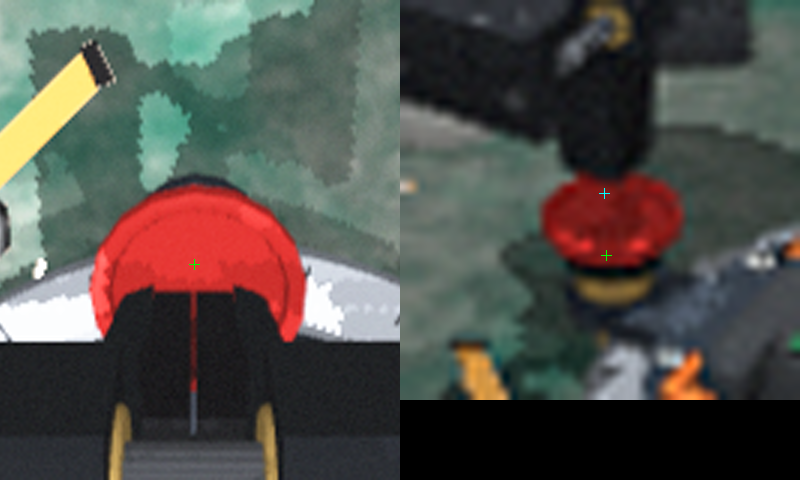

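The left panel (wrist) shows the shut tips ending at about (193,290), well behind the projected TCP cross at (193,264). In the right panel (side), the tips end at about (605,175), level with the rim, and the button is still up. So the real tips sit roughly 30 mm above the reported TCP. I'll keep going down in guarded steps, watching the force, and shift about 1.5 mm along tool +y to centre.

>>> arm_command --increments '[[[0,0,0.03,0.05,0],[0,0,0.03,0.1,0],[0,0,0.03,0.15,0],[0,0,0.03,0.2,0],[0,0,0.03,0.2,0]]]'

```text
time_s: 5.98
position: [0.5765, -0.2594, 0.0487]
eef_rot: [0.98, -0.197, -0.0, -0.0]
contact_force: [-0.0, -0.2, -0.7]
grip_width: 0.0004
grasp_force: 0.0
```

>>> arm_command --increments '[[[0,0,0,0.03,0],[0,0,0,0.06,0],[0,0,0,0.08,0],[0,0,0,0.1,0],[0,0,0,0.1,0]]]'

```text
time_s: 6.6
position: [0.5767, -0.2595, 0.044]
eef_rot: [0.98, -0.197, -0.0, -0.0]
contact_force: [-0.0, -0.4, -0.2]
grip_width: 0.0003
grasp_force: 0.0
```

>>> arm_command --increments '[[[0,0,0,0.03,0],[0,0,0,0.06,0],[0,0,0,0.08,0],[0,0,0,0.1,0],[0,0,0,0.1,0]]]'

```text
time_s: 7.22
position: [0.5767, -0.2595, 0.039]
eef_rot: [0.98, -0.197, -0.0, -0.0]
contact_force: [-0.5, -0.2, -0.1]
grip_width: 0.0007
grasp_force: 0.0
```

```bash
python3 - <<'E'
from g import *
go([.5773,-.2595,.03])
w=r.grab_frame("wrist");a=cv2.resize(w["img"][130:290,170:350,::-1],None,fx=2.5,fy=2.5,interpolation=cv2.INTER_CUBIC)[:400,25:425]
f=r.grab_frame("side");b=cv2.resize(f["img"][145:205,206:266,::-1],(400,400),interpolation=cv2.INTER_CUBIC)
cv2.imwrite("pics/i.png",np.hstack([a,b]))
E
```

```text
t 7.225 p [ 0.5767 -0.2595  0.039 ] yaw -22.78 z [-2.e-04  1.e-04 -1.e+00] F [-0.5 -0.2 -0.1] grip 0.0007245018352248559
units [ 0.012 -0.005  0.179]
```

View pics/i.png

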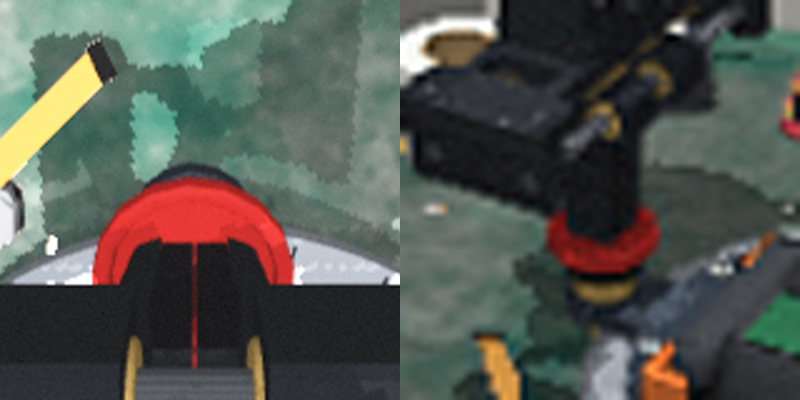

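The left panel shows the tips centred in the dish (194,240). In the right panel they are inside the rim at about (603,230), the brass is still visible and the button is still up. Contact is near, so I continue downward.

>>> arm_command --increments '[[[0,0,0,0.03,0],[0,0,0,0.06,0],[0,0,0,0.09,0],[0,0,0,0.12,0],[0,0,0,0.12,0]]]'

```text
time_s: 7.95
position: [0.577, -0.2597, 0.0341]
eef_rot: [0.98, -0.197, 0.0, 0.0]
contact_force: [-1.5, 1.3, 5.8]
grip_width: 0.0003
grasp_force: 2.9
```

>>> arm_command --increments '[[[0,0,0,0.05,0],[0,0,0,0.1,0],[0,0,0,0.15,0],[0,0,0,0.2,0],[0,0,0,0.2,0]]]'

```text
time_s: 8.57
position: [0.5772, -0.2598, 0.0264]
eef_rot: [0.98, -0.197, 0.0, 0.0]
contact_force: [-6.5, 3.3, 17.9]
grip_width: 0.0008
grasp_force: 9.0
```

>>> arm_command --increments '[[[0,-0.02,-0.2,0,-4.5],[0,-0.05,-0.39,0,-9],[0,-0.1,-0.58,0,-13.5],[0,-0.16,-0.77,0,-18],[0,-0.24,-0.95,0,-22.5]]]'

```text
time_s: 9.2
position: [0.5853, -0.2127, 0.0265]
eef_rot: [1.0, -0.001, 0.001, 0.001]
contact_force: [-5.7, -2.3, 15.3]
grip_width: 0.0003
grasp_force: 7.5
```

```bash
cat > m.py <<'E'
from g import *
C=np.array([.4588,-.2165])
s=r.state();p=np.array(s["position"])[:2]-C
print("tcp angle rel",np.degrees(np.arctan2(p[1],p[0]))+20.2,"r",np.hypot(*p))
go([*C+.126*np.array([np.cos(np.radians(24.8)),np.sin(np.radians(24.8))]),.0264])
for n,ref in(("top",0),("side",0)):
    f=r.grab_frame(n);h=cv2.cvtColor(f["img"],cv2.COLOR_RGB2HSV)
    m=(((h[...,0]<6)|(h[...,0]>174))&(h[...,1]>150)&(h[...,2]>100)).astype(np.uint8)
    k,l,st,c=cv2.connectedComponentsWithStats(m);q=proj(f,[*s["position"][:2],.07])
    i=min((j for j in range(1,k) if st[j,4]>10),key=lambda j:np.hypot(*(c[j]-q)))
    for z in(.064,.075):
        b=atz(f,c[i],z)[:2]-C;print(n,z,"area",st[i,4],"button angle rel",(np.degrees(np.arctan2(b[1],b[0]))+20.2).round(2),"r",np.hypot(*b).round(4))
E
python3 m.py
```

```text
tcp angle rel 21.939694023690222 r 0.12659223142810871
t 9.2 p [ 0.5853 -0.2127  0.0265] yaw -0.11 z [ 0.0025 -0.0029 -1.    ] F [-5.7 -2.3 15.3] grip 0.00025349814163895155
units [-0.245 -0.98  -0.002]
top 0.064 area 147 button angle rel 73.98 r 0.2998
top 0.075 area 147 button angle rel 73.93 r 0.2967
side 0.064 area 75 button angle rel 27.41 r 0.1233
side 0.075 area 75 button angle rel 34.62 r 0.1231
```

>>> arm_command --increments '[[[0,-0.02,-0.2,0,-4.5],[0,-0.05,-0.39,0,-9],[0,-0.1,-0.58,0,-13.5],[0,-0.16,-0.77,0,-18],[0,-0.24,-0.95,0,-22.5]]]'

```text
time_s: 9.93
position: [0.5751, -0.1653, 0.0266]
eef_rot: [0.981, 0.194, 0.002, 0.002]
contact_force: [-1.5, -3.4, 12.5]
grip_width: 0.0007
grasp_force: 6.3
```

```bash
python3 m.py; python3 - <<'E'
from g import *
w=r.grab_frame("wrist");a=cv2.resize(w["img"][130:290,170:350,::-1],None,fx=2.5,fy=2.5,interpolation=cv2.INTER_CUBIC)[:400,25:425]
f=r.grab_frame("side");b=cv2.resize(f["img"][150:230,206:286,::-1],(400,400),interpolation=cv2.INTER_CUBIC)
cv2.imwrite("pics/j.png",np.hstack([a,b]))
E
```

```text
tcp angle rel 43.963436561974056 r 0.12703554737053746
t 9.925 p [ 0.5751 -0.1653  0.0266] yaw 22.39 z [ 0.0056 -0.0034 -1.    ] F [-1.5 -3.4 12.5] grip 0.000722074112698192
units [-0.022 -0.045  0.003]
top 0.064 area 147 button angle rel 73.96 r 0.2997
top 0.075 area 147 button angle rel 73.92 r 0.2967
side 0.064 area 59 button angle rel 50.96 r 0.127
side 0.075 area 59 button angle rel 56.92 r 0.1325
```

View pics/j.png

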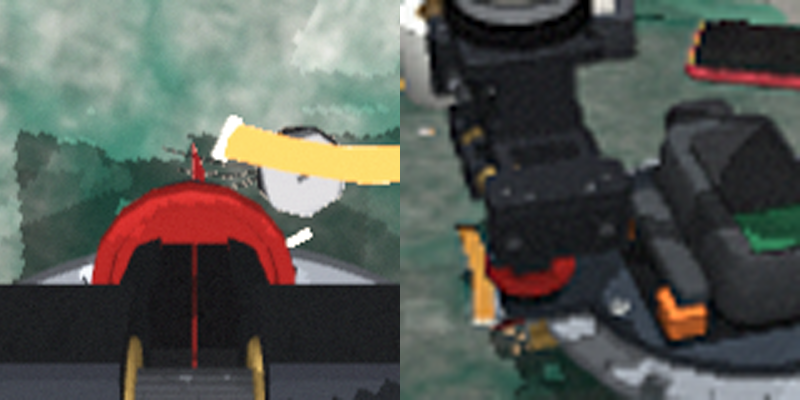

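The left panel shows the tips still centred in the dish, so they haven't slipped. The right panel shows the button pressed at (533,275) and the drone still in its nests. About 1° is left.

>>> arm_command --increments '[[[0,0,-0.02,0,0],[0,0,-0.03,0,-0.5],[0,0,-0.03,0,-0.5],[0,0,-0.03,0,-0.5],[0,0,-0.03,0,-0.5]]]'

```text
time_s: 10.75
position: [0.5746, -0.1641, 0.0266]
eef_rot: [0.98, 0.197, 0.002, 0.002]
contact_force: [-1.9, -2.6, 12.1]
grip_width: 0.0004
grasp_force: 6.5
```

```bash
python3 m.py | head -3
```

```text
tcp angle rel 44.55550955027601 r 0.12706263816908156
t 10.75 p [ 0.5746 -0.1641  0.0266] yaw 22.74 z [ 0.0055 -0.0033 -1.    ] F [-1.9 -2.6 12.1] grip 0.00036082677575382377
units [-0.022 -0.019  0.004]
```

>>> arm_command --increments '[[[0,0,-0.02,0,0],[0,0,-0.02,0,0],[0,0,-0.02,-0.1,0],[0,0,-0.02,-0.2,0],[0,0,-0.02,-0.25,0]]]'

```text
time_s: 11.48
position: [0.5736, -0.1625, 0.0377]
eef_rot: [0.98, 0.197, 0.002, 0.002]
contact_force: [1.1, -2.1, 4.2]
grip_width: 0.0005
grasp_force: 2.2
```

>>> arm_command --increments '[[[0,0,0,-0.1,0],[0,0,0,-0.3,0],[0,0,0,-0.8,0],[0,0,0,-1.6,0],[0,0,0,-2.6,0]]]'

```text
time_s: 12.1
position: [0.5698, -0.1605, 0.1653]
eef_rot: [0.98, 0.197, -0.002, -0.001]
contact_force: [0.9, -0.3, -0.5]
grip_width: 0.0005
grasp_force: 0.0
```

>>> arm_command --increments '[[[0,0,-1,-1,0],[0,0,-2,-1,0],[0,0,-3,-1,0],[0,-0.5,-4,-1,0],[0,-1,-5,-1,0]]]'

```text
time_s: 12.72
position: [0.4269, 0.0513, 0.2154]
eef_rot: [0.98, 0.197, -0.0, -0.0]
contact_force: [-0.2, 1.5, -0.2]
grip_width: 0.0007
grasp_force: 0.0
```

```bash
python3 - <<'E'
from g import *
C=np.array([.4588,-.2165]);e=[.5732,-.1636,.075];A=[];b=[]
s=r.state();print(s["position"],s["contact_force"])
for n in("top","side"):
    f=r.grab_frame(n);h=cv2.cvtColor(f["img"],cv2.COLOR_RGB2HSV)
    m=(((h[...,0]<6)|(h[...,0]>174))&(h[...,1]>150)&(h[...,2]>100)).astype(np.uint8)
    k,l,st,c=cv2.connectedComponentsWithStats(m);q=proj(f,e)
    i=min((j for j in range(1,k) if st[j,4]>10),key=lambda j:np.hypot(*(c[j]-q)))
    v=atz(f,c[i],.075);d=v[:2]-C;print(n,st[i],v,(np.degrees(np.arctan2(d[1],d[0]))+20.2).round(2),np.hypot(*d))
    o,d=ray(f,c[i]);d/=np.linalg.norm(d);Q=np.eye(3)-np.outer(d,d);A.append(Q);b.append(Q@o)
    if n=="side":cv2.imwrite("pics/k.png",cv2.resize(f["img"][140:260,170:330,::-1],None,fx=4,fy=4,interpolation=cv2.INTER_CUBIC))
print("tri",np.linalg.lstsq(np.vstack(A),np.hstack(b),rcond=None)[0])
E
```

```text
[0.42689976 0.05128946 0.21542263] [-0.17854845  1.46439806 -0.16504051]
top [231 173  18  18 232] [ 0.57198235 -0.16276962  0.075     ] 45.59 0.1252884626059328
side [223 194  18  12 176] [ 0.57331164 -0.16397588  0.075     ] 44.84 0.1259829322201405
tri [ 0.5724747  -0.16273443  0.07592914]
```

View pics/k.png

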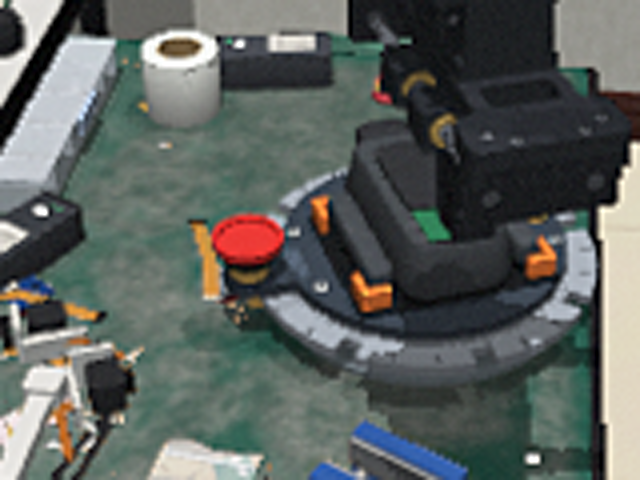

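The side view shows the button up at (248,240) with brass visible below it. It triangulates at a height of 76 mm, against 75 mm before, and about 45° round. The drone is in its nests and the arm is clear above it. I'll let the arm settle, then hand in.

>>> arm_command --increments '[[[0,0,0,-0.5,0],[0,0,0,-1,0],[0,0,0,-1,0],[0,0,0,-1,0],[0,0,0,-1,0]]]'

```text
time_s: 13.45
position: [0.4279, 0.0498, 0.2641]
eef_rot: [0.98, 0.197, -0.001, -0.0]
contact_force: [0.8, 0.4, -0.3]
grip_width: 0.0006
grasp_force: 0.0
```

```bash
python3 -c "
from cell import r
print(r.hand_in())"
```

```text
the job is handed in; nothing more can be done
None
```

I pressed the plunger in, turned the table one notch counter-clockwise (about 45° in the cameras) and let the plunger spring back up; the drone looks seated in its cradle, and the job is handed in at about 13.5 s, but no verdict came back.

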